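# Pack the two-layer sample carrier

## Task

Finish packing the two-layer sample carrier: stand the small screw-cap sample bottle from the bench upright in the empty well at the bottom, next to the bottle already packed. Then fit the divider tray, which already holds the upper layer of stoppers, over the bottles so that it lies flat on the four corner ledges inside the corner lips. Set both down rather than dropping them, and let go.

Things in the scene. Friction and masses are not known exactly. Their poses are not given: they have to be found in the camera images.
- carrier: White open box fixed to the bench, 162 x 202 mm (long side: own y), walls 50 mm high. Origin: centre of underside, z up. Grey insert inside, top 34 mm up, with two wells 60 x 60 mm, 24 deep, at y = +36 (holds a bottle, top 94 mm up) and y = -36 mm (empty). Corner posts 30 x 30 mm end in ledges 98 mm up; L-shaped corner lips (arms 28 mm) rise to 112 mm, 154 x 194 mm between them.
- empty_well (a point): Centre of the floor of the carrier's empty well (carrier x = 0, y = -36 mm), 10 mm above the bench; axes as the carrier's. A bottle standing there has its origin at this height.
- sample_bottle: Small round bottle, light brown contents, black screw cap, upright on the bench: body 37 mm across up to 67 mm, cap 26 mm across up to 84 mm, about 75 g; grip upper body or cap. Origin: centre of underside, z up. A conical flask (60 wide, 86 high) and a stoppered graduated cylinder (foot 50, 136 high) stand in a row with it, roughly along world x, 100 mm apart, any order: not needed.
- divider_tray: White flat tray on the bench, 130 x 170 mm (long side: own y), rim 10 mm, 0.25 kg. Origin: centre of underside, z up. Upright grip plate in the middle, 12 mm thick (x), 56 long (y), top 50 mm up. Four stoppers fixed at x +-34, y +-58 mm, 34 mm high. Fitted: long side along the carrier's y, either way round, centred on the carrier (12 mm play all round), underside 98 mm up.
Things that resemble listed ones, but are neither listed nor needed, are in the scene too. What is shaped like the sample_bottle but orange is not meant.

How it is judged:
By the outcome, as a careful person would: the job done as asked, in the order asked, and still so for the second after the job is handed in, with the robot touching nothing.
It also fails if it takes over 56 s, if anything falls off the work surface, if the arm or the gripper's body presses on something with over 40 N, if the wrist force passes 120 N, or if a joint passes its speed limit or range.

## Robot

A 6-joint arm with a two-finger parallel gripper is mounted at the origin on a cart in front of the work surface, level with it; the furniture and walls round the work are solid. World frame = base frame: x ahead of the robot, y to its left, z up, the work surface at z = 0. Lengths are in m, angles in degrees, forces in N, time in s.
With the tool pointing down it reaches from about 0.25 to 0.725 m from the base axis. Payload 9.7 kg.
Tool frame: the origin (TCP) lies between the finger pads; the fingertips stand 17 mm ahead of it and the grasp point (between the pads) lies 2 mm behind it; z points along the fingers, y is the direction in which the jaws open and shut (so a half turn about z gives the same grasp; the last joint's range is limited). The gripper opens to 85 mm and grips with 20 to 120 N. Pads are 22 mm wide; open, the fingers measure 114 mm over their backs; the gripper's body (76 mm by 85 mm) begins 54 mm behind the grasp point. The pads swing forward as they close: fully open they stand 13 mm farther back than shut.
Start: joints at [-74.485, 4.979, 10.078, 95.1, 0, 90], TCP at [0.147, -0.53, 0.248] pointing down, gripper open.
Joint ranges: [-179.16, 179.16], [-48.56, 103.87], [-65.8, 70.77], [-126.05, 130.52], [-82.76, 87.17], [-180, 180]. Speed limits (degrees/s): [127.2, 127.2, 147.25, 180, 180, 180].

## Interface

Orientations are given as [roll, pitch, yaw] about the fixed x, y, z axes, in that order (R = Rz(yaw) Ry(pitch) Rx(roll)).
In Python, from workcell import monitor, cams, order gives the robot as it stands. The module is installed in compiled form; this text tells all that it offers.
- The arm moves only by the shell command python3 -m handwheel 'ROWS' [OPENING] [FORCE]. ROWS is JSON, a list of rows, each a list of 6 numbers: the shift along the tool's x, y, z in m, then the turn, a rotation vector about the tool's x, y, z in degrees. In form: [[tx, ty, tz, wx, wy, wz], ...]. A call has exactly 8 rows; each row shifts and turns the commanded pose from where the row before left it, along the tool's axes as they then stand; what a row does not reach is not made up. A row lasts 1/12 s, in which the tool goes at most 41.7 mm and 7.16 degrees, less where a joint would pass 70% of its speed; a pose out of reach is approached as far as the arm can. A call is refused whole if a number of a shift passes 0.0417 or a number of a turn 7.16, either way. A call with a gripper value outside its range is refused whole. OPENING is the opening, from -1 (shut) to 1 (fully open), set as the call begins (- or left out, the last holds). The fingers move at their own pace and stop on an object; FORCE is the grip in N (left out, the last holds). Time passes only in rows, so rows that do not move let the fingers close, or fill a call up. It gives the time, the measured TCP pose, the force and the opening at its end, in the units of the state.
- monitor.get_obs(): the state, without advancing time (a new reading comes with each control period).
- cams.camera(name): name is "scene" or "top" or "wrist"; returns a dict with "img" (420x560x3 uint8, red, green, blue), "depth" (420x560 float32, m along the optical axis (not along the pixel's ray), 0 where there is no reading), "fx", "fy", "cx", "cy" (pixels), "distortion" ([k1, k2, p1, p2, k3] as OpenCV has them; the pictures are not rectified), "rvec" (rotation vector, rad) and "tvec" (3), from world to camera coordinates, as OpenCV has them; the wrist camera has in their place "tool_from_camera" (4x4, takes a point from camera to tool coordinates, whose origin is the TCP and whose axes are the flange's). Camera axes: x right, y down, z forward; pixel columns grow to the right and rows downward; lengths in m; the calibration is good to about 2 mm. A picture is of the moment at which its call begins: read the wrist's pose just before it.
- order.job_done(): hands the job in, once; it reports no verdict.
The state is a dict: "time": time; "q": joint angles; "qd": joint speeds; "joint_efforts": joint torques, N m; "ee_pos": TCP position; "tcp_rot": TCP orientation; "wrist_force": force on the tool from outside, world axes, zero at the start; "torque": the same for the moment, N m; "opening": finger opening in m.
Only numpy, scipy, OpenCV 4.12 (cv2) and the standard library are available. Lean on these libraries where they do the work, as an engineer would, in place of code of your own. Each camera call takes 0.05 s, during which the arm holds its last target. There are 200 camera calls.

## Working session

There is one attempt and no reset: what is moved stays moved. The work goes in short steps, Python scripts to look and compute and a shell command to move; the robot and the scene stay as the last step left them, time stands still between calls to the robot, and variables do not carry over. Pictures are saved under pics/ and viewed, about 8 in all and at most 12, crops included, and the job is handed in when it is done.

```bash
mkdir -p pics; cat > h.py <<'E'
import numpy as np, cv2
from workcell import monitor, cams, order
from scipy.spatial.transform import Rotation as R
def toolT():
    o=monitor.get_obs(); T=np.eye(4); T[:3,:3]=R.from_euler('xyz',o['tcp_rot'],degrees=True).as_matrix(); T[:3,3]=o['ee_pos']; return T
def grab(name):
    T=toolT(); c=cams.camera(name)
    if name=='wrist': c['W']=T@np.array(c['tool_from_camera'])
    else:
        M=np.eye(4); M[:3,:3]=cv2.Rodrigues(np.array(c['rvec'],float))[0]; M[:3,3]=np.ravel(c['tvec']); c['W']=np.linalg.inv(M)
    c['K']=np.array([[c['fx'],0,c['cx']],[0,c['fy'],c['cy']],[0,0,1.]]); c['D']=np.array(c['distortion'],float)
    return c
def rays(c,uv):
    n=cv2.undistortPoints(np.array(uv,float).reshape(-1,1,2),c['K'],c['D']).reshape(-1,2)
    return np.c_[n,np.ones(len(n))]
def onplane(c,uv,z):
    d=rays(c,uv)@c['W'][:3,:3].T; o=c['W'][:3,3]; return o+d*((z-o[2])/d[:,2])[:,None]
def cloud(c):
    h,w=c['depth'].shape; v,u=np.mgrid[:h,:w]; d=rays(c,np.c_[u.ravel(),v.ravel()])*c['depth'].reshape(-1,1)
    return (d@c['W'][:3,:3].T+c['W'][:3,3]).reshape(h,w,3)
def save(c,n,crop=None,s=1):
    im=c['img'][...,::-1]
    if crop: im=im[crop[1]:crop[3],crop[0]:crop[2]]
    cv2.imwrite('pics/'+n,cv2.resize(im,None,fx=s,fy=s,interpolation=cv2.INTER_CUBIC))
E
python3 - <<'E'
from h import *
import pickle
o=monitor.get_obs(); print({k:np.round(v,3) for k,v in o.items()})
a=grab('top'); b=grab('scene')
im=np.hstack([a['img'],b['img']])[...,::-1]
save(a,'top.png',s=1.4); save(b,'scene.png',s=1.4)
pickle.dump((a,b),open('ab.pkl','wb'))
for c in(a,b): print(c['W'].round(3))
E
```

```text
{'time': np.float64(0.0), 'q': array([-7.4484e+01,  5.0100e+00,  1.0033e+01,  9.5099e+01,  1.0000e-03,
        9.0001e+01]), 'qd': array([-0.028,  0.086, -0.033, -0.07 ,  0.113, -0.063]), 'joint_efforts': array([ 2.0000e-03, -5.2038e+01,  4.6481e+01,  1.6000e-02,  0.0000e+00,
        0.0000e+00]), 'ee_pos': array([ 0.147, -0.53 ,  0.248]), 'tcp_rot': array([-1.79924e+02, -1.00000e-03,  1.55160e+01]), 'wrist_force': array([-1.02 , -0.689,  0.529]), 'torque': array([ 0.017, -0.007, -0.039]), 'opening': np.float64(0.085)}
[[ 2.300e-02 -9.860e-01  1.640e-01  3.080e-01]
 [-1.000e+00 -2.300e-02  1.000e-03 -1.360e-01]
 [ 3.000e-03 -1.640e-01 -9.870e-01  1.329e+00]
 [ 0.000e+00  0.000e+00  0.000e+00  1.000e+00]]
[[-0.858 -0.377  0.349  0.137]
 [-0.513  0.613 -0.601  0.536]
 [ 0.012 -0.695 -0.719  0.878]
 [ 0.     0.     0.     1.   ]]
```

View pics/top.png

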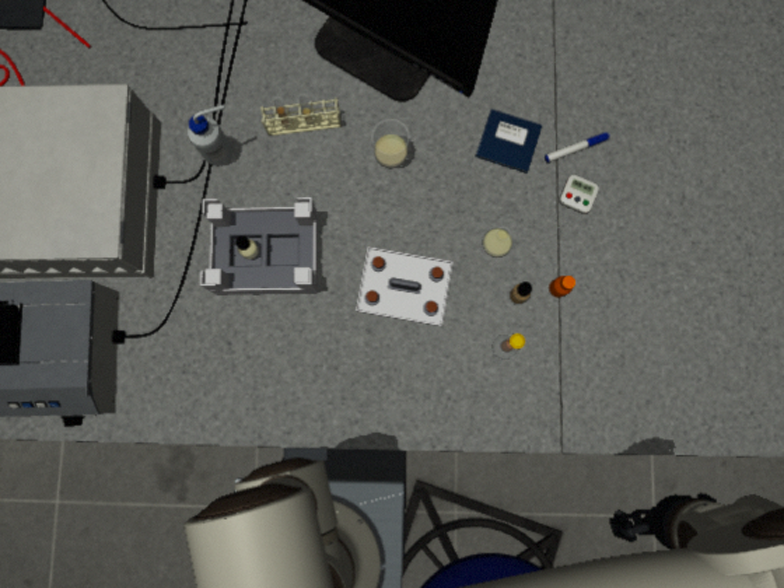

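View pics/scene.png

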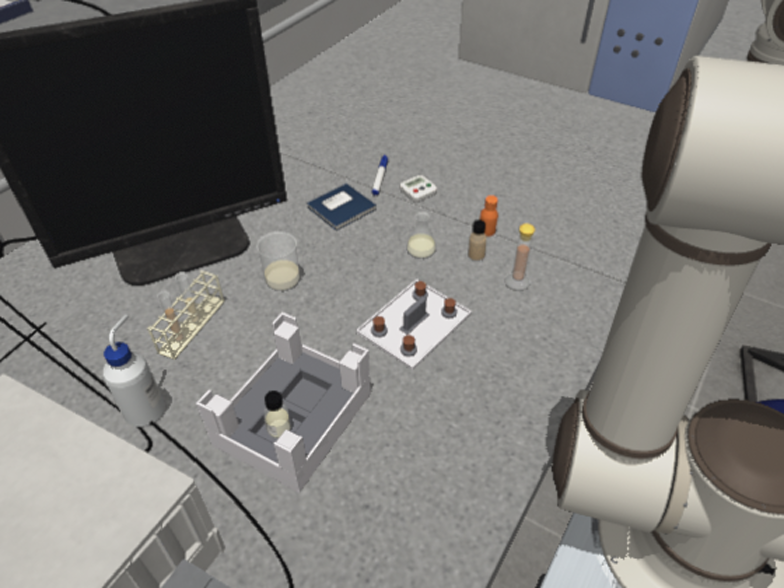

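The top view (784 px wide) shows these look-alikes for the bottle:
- Brown bottle with a black cap at (521,292), in the row between the flask (497,242) and the cylinder (515,342). This is my choice.
- Orange bottle at (563,286), not meant.
- Packed pale bottle at (246,246), already in the carrier.

The tray with its dark grip plate is at (405,285). The carrier is at (262,246), and its empty well is on the right at (285,248).

```bash
python3 - <<'E'
from h import *
import pickle
a,b=pickle.load(open('ab.pkl','rb'))
save(a,'crop.png',(240,140,440,270),4)
P=cloud(a); img=a['img'].astype(int)
def reg(x0,y0,x1,y1):
    m=np.zeros(P.shape[:2],bool); m[int(y0/1.4):int(y1/1.4),int(x0/1.4):int(x1/1.4)]=1; return m&(a['depth']>0)
def rep(n,m,):
    q=P[m]; print(n,m.sum(),q.min(0).round(3),q.max(0).round(3),np.median(q,0).round(3))
for n,r in dict(bottle=(503,275,536,308),orange=(545,270,582,305),packed=(230,232,262,262),cyl=(490,325,535,360),flask=(480,225,515,262)).items():
    m=reg(*r); m2=m&(P[...,2]>0.03 if n!='packed' else P[...,2]>0.06); rep(n,m2)
    top=P[...,2][m2].max(); 
    rep(n+' top',m2&(P[...,2]>top-.008))
# tray: white rim
m=reg(350,240,460,330)
w=(m&(img.min(2)>130)).astype(np.uint8)
w=cv2.morphologyEx(w,cv2.MORPH_CLOSE,np.ones((25,25)))
c=max(cv2.findContours(w,0,1)[0],key=cv2.contourArea)
q=onplane(a,c[:,0],0.010)[:,:2].astype(np.float32); print('tray',cv2.minAreaRect(q*1000))
pl=m&(P[...,2]>.042); rep('plate',pl); print(cv2.minAreaRect((P[pl][:,:2]*1000).astype(np.float32)))
# carrier lips
m=reg(185,180,335,310)
l=m&(P[...,2]>.090)&(img.min(2)>120); rep('lips',l)
n,lab,st,ce=cv2.connectedComponentsWithStats(l.astype(np.uint8))
for i in range(1,n):
    if st[i,4]>20: print(st[i],P[lab==i].mean(0).round(4))
big=l&np.isin(lab,[i for i in range(1,n) if st[i,4]>20])
print(cv2.minAreaRect((P[big][:,:2]*1000).astype(np.float32)))
E
```

```text
bottle 174 [ 0.496 -0.394  0.032] [ 0.53  -0.357  0.089] [ 0.511 -0.371  0.067]
bottle top 67 [ 0.503 -0.386  0.081] [ 0.527 -0.363  0.089] [ 0.514 -0.375  0.084]
orange 187 [ 0.511 -0.47   0.031] [ 0.545 -0.436  0.089] [ 0.525 -0.45   0.058]
orange top 58 [ 0.516 -0.467  0.081] [ 0.539 -0.444  0.089] [ 0.528 -0.457  0.084]
packed 138 [0.572 0.132 0.06 ] [0.602 0.166 0.1  ] [0.585 0.147 0.09 ]
packed top 51 [0.576 0.139 0.092] [0.599 0.162 0.1  ] [0.587 0.149 0.095]
cyl 164 [ 0.399 -0.364  0.031] [ 0.426 -0.337  0.142] [ 0.411 -0.346  0.132]
cyl top 67 [ 0.401 -0.363  0.134] [ 0.425 -0.34   0.142] [ 0.413 -0.35   0.136]
flask 223 [ 0.595 -0.356  0.03 ] [ 0.639 -0.31   0.088] [ 0.61  -0.329  0.05 ]
flask top 36 [ 0.605 -0.348  0.08 ] [ 0.63  -0.322  0.088] [ 0.621 -0.333  0.083]
tray ((526.4884033203125, -153.0728759765625), (171.4373016357422, 129.6135711669922), 81.25186920166016)
plate 94 [ 0.518 -0.178  0.043] [ 0.535 -0.127  0.056] [ 0.525 -0.154  0.049]
((526.2352905273438, -152.46958923339844), (52.624332427978516, 12.643047332763672), 80.19481658935547)
lips 577 [0.502 0.018 0.091] [0.67  0.223 0.12 ] [0.54  0.056 0.099]
[210 141  13  14 145] [0.6532 0.0396 0.1005]
[148 145  11  11 116] [0.6451 0.204  0.0991]
[210 191  13  12 148] [0.526  0.0345 0.1013]
[143 192  15  12 149] [0.5195 0.2009 0.1017]
((586.2655029296875, 120.36685180664062), (160.96548461914062, 200.46482849121094), 2.397920846939087)
```

View pics/crop.png

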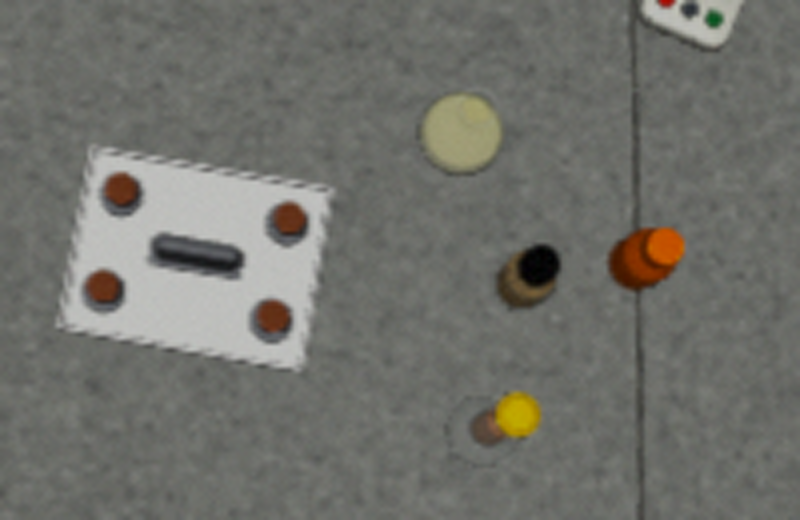

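The crop confirms the choice: black cap at (540,265), light brown body at (525,280), with the orange bottle separate at (650,258).

Measured positions:

| Thing | x, y (m) | Yaw |
|---|---|---|
| Bottle | 0.514, -0.375 | – |
| Tray | 0.5265, -0.153 | -8.8° |
| Carrier | 0.586, 0.120 | 2.4° |
| Empty well | 0.5875, 0.084 | 2.4° |

I'll move over the bottle with the jaws along world x, so yaw 90.

```bash
cat >> h.py <<'E'
def delta(x,y,z,yaw):
    T=toolT(); d=T[:3,:3].T@(np.array([x,y,z])-T[:3,3]); G=R.from_euler('xyz',[180,0,yaw],degrees=True).as_matrix()
    o=monitor.get_obs(); print('t',round(float(o['time']),2),'pos',np.round(o['ee_pos'],4),'rot',np.round(o['tcp_rot'],2),'F',np.round(o['wrist_force'],1),'open',round(float(o['opening']),4))
    print('shift',d.round(4),'turn',R.from_matrix(T[:3,:3].T@G).as_rotvec(degrees=True).round(2))
E
python3 -m handwheel '[[0.0395,-0.0051,0,0,0,0],[0.0395,-0.0051,0,0,0,0],[0.0395,-0.0051,0,0,0,0],[0.0395,-0.0051,0,0,0,0],[0.0395,-0.0051,0,0,0,0],[0.0395,-0.0051,0,0,0,0],[0.0395,-0.0051,0,0,0,0],[0.0395,-0.0051,0,0,0,0]]' 0.3 30
python3 -m handwheel '[[0.0395,-0.0051,0,0,0,0],[0.0395,-0.0051,0,0,0,0],[0,0,0,0,0,-7.1],[0,0,0,0,0,-7.1],[0,0,0,0,0,-7.1],[0,0,0,0,0,-7.1],[0,0,0,0,0,-7.1],[0,0,0,0,0,-7.1]]'
python3 -c "
from h import *
delta(.514,-.375,.16,90)"
```

```text
time: 0.77
ee_pos: [0.4423, -0.4049, 0.248]
tcp_rot: [-180.0, 0.0, 15.5]
wrist_force: [-0.1, -1.1, -0.3]
opening: 0.0557
time: 1.43
ee_pos: [0.5141, -0.375, 0.2477]
tcp_rot: [-179.9, -0.0, 58.5]
wrist_force: [-0.6, -0.8, -0.1]
opening: 0.0554
t 1.43 pos [ 0.5141 -0.375   0.2477] rot [-1.7994e+02 -1.0000e-02  5.8480e+01] F [-0.6 -0.8 -0.1] open 0.0554
shift [-0.     -0.      0.0877] turn [-6.000e-02 -2.000e-02 -3.152e+01]
```

```bash
python3 -m handwheel '[[0,0,0.01,0,0,-6.3],[0,0,0.01,0,0,-6.3],[0,0,0.01,0,0,-6.3],[0,0,0.01,0,0,-6.3],[0,0,0.01,0,0,-6.3],[0,0,0.01,0,0,0],[0,0,0,0,0,0],[0,0,0,0,0,0]]'
python3 - <<'E'
from h import *
c=grab('wrist'); save(c,'w1.png')
P=cloud(c); img=c['img'].astype(int); print(c['W'].round(3))
m=(c['depth']>0)&(P[...,2]>.078)&(P[...,2]<.09)&(np.hypot(P[...,0]-.514,P[...,1]+.375)<.03)
print(m.sum())
if m.sum():
    q=P[m]; print(q.min(0).round(4),q.max(0).round(4),q.mean(0).round(4)); print(cv2.minEnclosingCircle((q[:,:2]*1000).astype(np.float32)))
delta(.514,-.375,.05,90)
E
```

```text
time: 2.1
ee_pos: [0.5138, -0.375, 0.1876]
tcp_rot: [-179.9, -0.0, 89.4]
wrist_force: [0.2, -0.7, 0.7]
opening: 0.0555
[[ 1.    -0.011 -0.005  0.515]
 [-0.012 -0.954 -0.299 -0.3  ]
 [-0.002  0.299 -0.954  0.312]
 [ 0.     0.     0.     1.   ]]
772
[ 0.5027 -0.3892  0.078 ] [ 0.5263 -0.3643  0.0849] [ 0.5146 -0.3761  0.0823]
((514.624755859375, -377.0234069824219), 12.707154273986816)
t 2.15 pos [ 0.514  -0.3751  0.1884] rot [-1.7999e+02 -1.0000e-02  8.9450e+01] F [-0.   0.1  0.8] open 0.0554
shift [ 1.000e-04 -0.000e+00  1.384e-01] turn [-0.01 -0.01 -0.55]
```

View pics/w1.png

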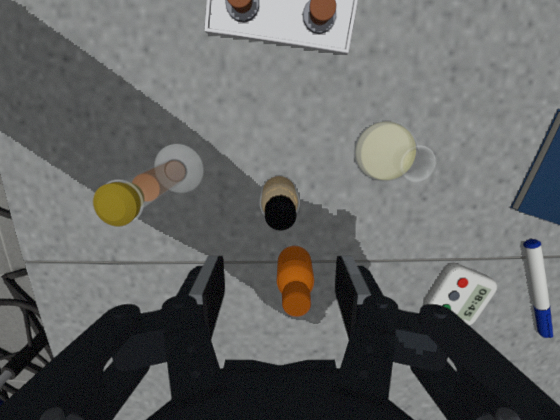

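The wrist view shows the black-capped brown bottle at (280,205) between the finger lines. The flask is at (390,152), the cylinder at (125,203) and the orange bottle at (295,280), which is clear of the fingers. Bottle centre is (0.5146, -0.3765). Descending and gripping.

```bash
python3 -m handwheel '[[-0.0014,0.0006,0.025,0,0,-0.5],[0,0,0.025,0,0,0],[0,0,0.025,0,0,0],[0,0,0.02,0,0,0],[0,0,0.018,0,0,0],[0,0,0.015,0,0,0],[0,0,0.01,0,0,0],[0,0,0,0,0,0]]'
python3 -m handwheel '[[0,0,0,0,0,0],[0,0,0,0,0,0],[0,0,0,0,0,0],[0,0,0,0,0,0],[0,0,0,0,0,0],[0,0,0,0,0,0],[0,0,0,0,0,0],[0,0,0,0,0,0]]' -1 30
```

```text
time: 2.82
ee_pos: [0.5141, -0.3761, 0.0486]
tcp_rot: [-179.9, -0.1, 90.0]
wrist_force: [-0.2, 0.0, -0.4]
opening: 0.0553
time: 3.48
ee_pos: [0.5153, -0.377, 0.0518]
tcp_rot: [179.9, 0.1, 90.1]
wrist_force: [-1.4, 0.3, 6.2]
opening: 0.0349
```

```bash
python3 -m handwheel '[[0,0,-0.004,0,0,0],[0,0,-0.01,0,0,0],[0,0,-0.02,0,0,0],[0,0,-0.025,0,0,0],[0,0,-0.025,0,0,0],[0,0,-0.025,0,0,0],[0,0,-0.025,0,0,0],[0,0,-0.01,0,0,0]]'
python3 -c "
from h import *
delta(.5875,.084,.19,92.4)"
```

```text
time: 4.15
ee_pos: [0.5153, -0.377, 0.1989]
tcp_rot: [179.8, 0.2, 90.1]
wrist_force: [-0.1, -1.6, 0.7]
opening: 0.0344
t 4.15 pos [ 0.5153 -0.377   0.1989] rot [1.7978e+02 1.6000e-01 9.0120e+01] F [-0.1 -1.6  0.7] open 0.0344
shift [0.4608 0.0731 0.0079] turn [ 0.22  0.17 -2.28]
```

```bash
python3 -m handwheel '[[0.015,0.0025,0,0,0,0],[0.03,0.005,0,0,0,0],[0.035,0.0055,0,0,0,0],[0.035,0.0055,0,0,0,0],[0.035,0.0055,0,0,0,0],[0.035,0.0055,0,0,0,0],[0.035,0.0055,0,0,0,0],[0.035,0.0055,0,0,0,0]]'
python3 -m handwheel '[[0.035,0.0055,0,0,0,0],[0.035,0.0055,0,0,0,0],[0.035,0.0055,0,0,0,0],[0.035,0.0055,0,0,0,0],[0.03,0.005,0,0,0,0],[0.02,0.003,0,0,0,0],[0.01,0.002,0,0,0,0],[0,0,0,0,0,-2.3]]'
python3 - <<'E'
from h import *
c=grab('wrist'); s=grab('scene'); t=grab('top')
delta(.5875,.084,.062,92.4)
save(c,'w2.png'); cv2.imwrite('pics/w2.png',np.hstack([c['img'][...,::-1][100:420,100:460],cv2.resize(s['img'][...,::-1][190:350,130:300],None,fx=2,fy=2)]))
P=cloud(c); m=(c['depth']>0)
# wells: insert top 34 mm vs well floor 10 mm
for n,r in dict(well=((P[...,2]>.003)&(P[...,2]<.018))).items():
    k=m&r&(abs(P[...,0]-.586)<.1)&(abs(P[...,1]-.12)<.11); k=cv2.morphologyEx(k.astype(np.uint8),cv2.MORPH_OPEN,np.ones((3,3)))>0
    nn,lab,st,ce=cv2.connectedComponentsWithStats(k.astype(np.uint8))
    for i in range(1,nn):
        if st[i,4]>100: q=P[lab==i]; print(n,st[i],q.min(0).round(3),q.max(0).round(3))
# held bottle in top view
Pt=cloud(t); T=toolT()[:3,3]
b=(t['depth']>0)&(np.hypot(Pt[...,0]-T[0],Pt[...,1]-T[1])<.08)&(Pt[...,2]>.1); print(b.sum())
E
```

```text
time: 4.82
ee_pos: [0.554, -0.1191, 0.193]
tcp_rot: [-179.9, -0.0, 90.1]
wrist_force: [-0.2, -0.7, 0.1]
opening: 0.0346
time: 5.48
ee_pos: [0.5858, 0.0809, 0.1929]
tcp_rot: [-179.9, -0.0, 92.5]
wrist_force: [-0.7, -0.4, -1.4]
opening: 0.035
t 5.63 pos [0.5858 0.0785 0.1935] rot [-1.7993e+02  2.0000e-02  9.2380e+01] F [ 0.2  0.  -1. ] open 0.0348
shift [0.0055 0.0021 0.1315] turn [-0.07  0.02 -0.02]
well [ 248   79   68   67 2699] [0.553 0.125 0.006] [0.616 0.186 0.018]
well [ 250  160   63   58 3402] [0.556 0.052 0.006] [0.618 0.112 0.018]
6626
```

View pics/w2.png

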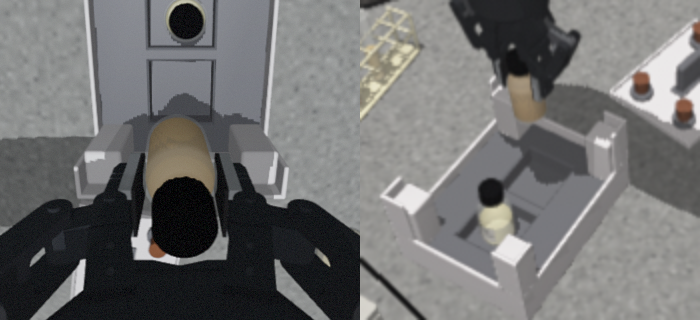

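The left half shows the brown bottle held upright at (180,170), with the packed bottle at (185,20) and the empty well ahead at (180,90). The well centre is confirmed at (0.587, 0.083). Lowering.

```bash
python3 -m handwheel '[[0.0045,0.0018,0.01,0,0,0],[0,0,0.022,0,0,0],[0,0,0.025,0,0,0],[0,0,0.025,0,0,0],[0,0,0.02,0,0,0],[0,0,0.014,0,0,0],[0,0,0.008,0,0,0],[0,0,0,0,0,0]]'
python3 -m handwheel '[[0,0,0.002,0,0,0],[0,0,0.001,0,0,0],[0,0,0.001,0,0,0],[0,0,0.001,0,0,0],[0,0,0.001,0,0,0],[0,0,0.001,0,0,0],[0,0,0,0,0,0],[0,0,0,0,0,0]]'
```

```text
time: 6.3
ee_pos: [0.5867, 0.0826, 0.0678]
tcp_rot: [-179.8, 0.0, 92.3]
wrist_force: [-0.1, -0.5, -1.9]
opening: 0.0348
time: 6.97
ee_pos: [0.5878, 0.0832, 0.0633]
tcp_rot: [-180.0, 0.0, 92.4]
wrist_force: [0.7, 0.3, -1.1]
opening: 0.0345
```

```bash
python3 -m handwheel '[[0,0,0.0007,0,0,0],[0,0,0.0007,0,0,0],[0,0,0.0007,0,0,0],[0,0,0,0,0,0],[0,0,0,0,0,0],[0,0,0,0,0,0],[0,0,0,0,0,0],[0,0,0,0,0,0]]'
```

```text
time: 7.63
ee_pos: [0.588, 0.0832, 0.0618]
tcp_rot: [180.0, -0.0, 92.4]
wrist_force: [-2.6, -0.5, 6.2]
opening: 0.0345
```

Contact at 6 N upward, so I release and retreat.

```bash
python3 -m handwheel '[[0,0,0,0,0,0],[0,0,0,0,0,0],[0,0,0,0,0,0],[0,0,0,0,0,0],[0,0,0,0,0,0],[0,0,0,0,0,0],[0,0,-0.005,0,0,0],[0,0,-0.01,0,0,0]]' 0.3
python3 -m handwheel '[[0,0,-0.02,0,0,0],[0,0,-0.025,0,0,0],[0,0,-0.03,0,0,0],[0,0,-0.03,0,0,0],[0,0,-0.02,0,0,0],[-0.02,0,0,0,0,0],[-0.03,0,0,0,0,0],[-0.035,0,0,0,0,0]]'
python3 - <<'E'
from h import *
c=grab('wrist'); save(c,'w3.png',(120,0,440,300),1.6)
P=cloud(c); b=(c['depth']>0)&(P[...,2]>.08)&(P[...,2]<.1)
for y in(.084,.15):
    k=b&(np.hypot(P[...,0]-.587,P[...,1]-y)<.025); q=P[k]
    if len(q): print(y,len(q),q.min(0).round(3),q.max(0).round(3),q.mean(0).round(4))
delta(.5265,-.153,.12,81.2)
E
```

```text
time: 8.3
ee_pos: [0.5872, 0.0831, 0.0755]
tcp_rot: [-179.9, 0.0, 92.4]
wrist_force: [-0.4, 0.0, 0.3]
opening: 0.0558
time: 8.97
ee_pos: [0.5917, -0.0016, 0.2029]
tcp_rot: [179.9, -0.0, 92.6]
wrist_force: [0.4, -0.2, -0.1]
opening: 0.0554
0.084 997 [0.576 0.07  0.08 ] [0.601 0.095 0.095] [0.5883 0.083  0.0923]
0.15 574 [0.575 0.137 0.08 ] [0.6   0.149 0.094] [0.5881 0.1422 0.0902]
t 9.02 pos [ 0.5917 -0.0076  0.2026] rot [1.7991e+02 1.4000e-01 9.2330e+01] F [-0.3 -4.  -0. ] open 0.0555
shift [-0.1425 -0.0712  0.0828] turn [ 0.1   0.13 11.13]
```

View pics/w3.png

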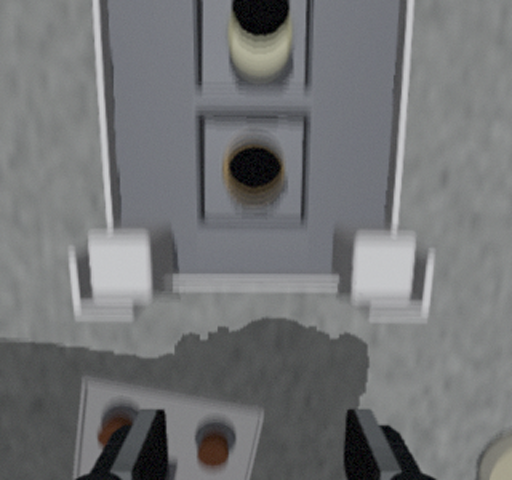

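The new bottle stands upright in its well at (255,168), top at 94 mm, and the packed bottle is undisturbed at (262,20). Next the tray.

```bash
python3 -m handwheel '[[-0.025,-0.012,0,0,0,0],[-0.035,-0.018,0,0,0,0],[-0.035,-0.018,0,0,0,0],[-0.028,-0.013,0,0,0,0],[-0.0195,-0.0102,0.01,0,0,0],[0,0,0.01,0,0,5.1],[0,0,0.005,0,0,6],[0,0,0,0,0,0]]'
python3 - <<'E'
from h import *
c=grab('wrist'); save(c,'w4.png')
P=cloud(c); ok=c['depth']>0
b=ok&(P[...,2]>.043)&(P[...,2]<.055)&(np.hypot(P[...,0]-.5265,P[...,1]+.153)<.04)
q=P[b]; print(b.sum(),q.mean(0).round(4),q[:,2].max()); print(cv2.minAreaRect((q[:,:2]*1000).astype(np.float32)))
w=ok&(P[...,2]>-.003)&(P[...,2]<.02)&(c['img'].min(2)>150)&(np.hypot(P[...,0]-.5265,P[...,1]+.153)<.12)
print(w.sum(),cv2.minAreaRect((P[w][:,:2]*1000).astype(np.float32)))
delta(.5265,-.153,.035,81.2)
E
```

```text
time: 9.68
ee_pos: [0.5257, -0.1476, 0.1761]
tcp_rot: [-180.0, -0.0, 81.0]
wrist_force: [0.2, 0.6, 0.6]
opening: 0.0557
827 [ 0.5258 -0.1521  0.0478] 0.05079880916865953
((525.3609008789062, -153.416748046875), (54.574485778808594, 11.28679084777832), 81.26892852783203)
10641 ((530.943115234375, -121.95148468017578), (104.51727294921875, 134.32479858398438), 81.95430755615234)
t 9.73 pos [ 0.5261 -0.1473  0.1767] rot [180.    -0.    81.37] F [0.1 0.2 0.2] open 0.0552
shift [-0.0056  0.0012  0.1417] turn [ 0.   -0.    0.17]
```

View pics/w4.png

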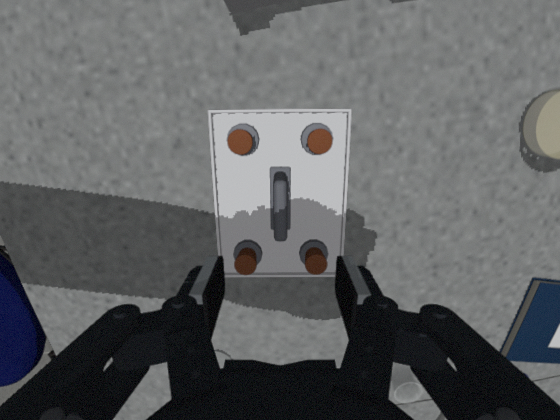

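The tray and its upright plate sit centred at (280,203) between the jaws. Plate centre is (0.5257, -0.153), yaw 81.2.

```bash
python3 -m handwheel '[[-0.0056,0.0004,0.015,0,0,0],[0,0,0.025,0,0,0],[0,0,0.028,0,0,0],[0,0,0.025,0,0,0],[0,0,0.02,0,0,0],[0,0,0.017,0,0,0],[0,0,0.009,0,0,0],[0,0,0.003,0,0,0]]'
python3 -m handwheel '[[0,0,0,0,0,0],[0,0,0,0,0,0],[0,0,0,0,0,0],[0,0,0,0,0,0],[0,0,0,0,0,0],[0,0,0,0,0,0],[0,0,0,0,0,0],[0,0,0,0,0,0]]' -1 60
```

```text
time: 10.4
ee_pos: [0.5256, -0.1523, 0.0334]
tcp_rot: [-179.9, -0.0, 81.5]
wrist_force: [0.3, -0.2, -0.2]
opening: 0.0556
time: 11.07
ee_pos: [0.5266, -0.1529, 0.0357]
tcp_rot: [179.9, 0.0, 81.3]
wrist_force: [-0.6, 1.1, 6.4]
opening: 0.0112
```

```bash
python3 -m handwheel '[[0,0,-0.003,0,0,0],[0,0,-0.01,0,0,0],[0,0,-0.02,0,0,0],[0,0,-0.028,0,0,0],[0,0,-0.028,0,0,0],[0,0,-0.028,0,0,0],[0,0,-0.022,0,0,0],[0,0,-0.01,0,0,0]]'
python3 -c "
from h import *
delta(.5863,.120,.18,92.4)"
```

```text
time: 11.73
ee_pos: [0.5266, -0.153, 0.1872]
tcp_rot: [179.8, 0.0, 81.3]
wrist_force: [0.7, 0.2, -1.7]
opening: 0.0111
t 11.73 pos [ 0.5266 -0.153   0.1872] rot [1.7976e+02 3.0000e-02 8.1320e+01] F [ 0.7  0.2 -1.7] open 0.0111
shift [0.2789 0.0178 0.0072] turn [  0.24   0.06 -11.08]
```

```bash
python3 -m handwheel '[[0.01,0.0006,0,0,0,0],[0.02,0.0013,0,0,0,0],[0.028,0.0018,0,0,0,0],[0.028,0.0018,0,0,0,0],[0.028,0.0018,0,0,0,0],[0.028,0.0018,0,0,0,0],[0.028,0.0018,0,0,0,0],[0.028,0.0018,0,0,0,0]]'
python3 -m handwheel '[[0.028,0.0018,0,0,0,0],[0.028,0.0018,0,0,0,0],[0.02,0.0013,0,0,0,0],[0.005,0.0002,0,0,0,-3],[0,0,0,0,0,-4],[0,0,0,0,0,-3],[0,0,0,0,0,-1],[0,0,0,0,0,0]]'
python3 - <<'E'
from h import *
delta(.5863,.120,.134,92.4)
t=grab('top'); s=grab('scene'); w=grab('wrist')
a=cv2.resize(t['img'][130:220,130:240],None,fx=3,fy=3); b=cv2.resize(s['img'][170:350,120:300],(330,330))
cv2.imwrite('pics/t5.png',np.hstack([cv2.resize(a,(403,330)),b,cv2.resize(w['img'],(440,330))])[:, :, ::-1][:, :800] if 0 else np.hstack([b,cv2.resize(w['img'],(440,330))])[...,::-1])
# tray rim vs. lips from depth of wrist+scene
for n,c in(('wrist',w),('scene',s),('top',t)):
    P=cloud(c); k=(c['depth']>0)&(P[...,2]>.13)&(P[...,2]<.165)&(c['img'].min(2)>110)&(abs(P[...,0]-.586)<.09)&(abs(P[...,1]-.12)<.11)
    if k.sum()>50: print(n,k.sum(),cv2.minAreaRect((P[k][:,:2]*1000).astype(np.float32)),P[k].min(0).round(3),P[k].max(0).round(3))
    k=(c['depth']>0)&(P[...,2]>.092)&(P[...,2]<.12)&(c['img'].min(2)>110)&(abs(P[...,0]-.586)<.1)&(abs(P[...,1]-.12)<.12)
    if k.sum()>50: print(' lips',n,k.sum(),P[k].min(0).round(3),P[k].max(0).round(3))
E
```

```text
time: 12.4
ee_pos: [0.5677, 0.0431, 0.1812]
tcp_rot: [-179.9, 0.0, 81.3]
wrist_force: [0.9, -0.7, -1.4]
opening: 0.0111
time: 13.07
ee_pos: [0.585, 0.1208, 0.1817]
tcp_rot: [-179.9, 0.0, 92.3]
wrist_force: [-0.8, 0.8, -2.9]
opening: 0.0115
t 13.07 pos [0.585  0.1208 0.1817] rot [-1.7987e+02  1.0000e-02  9.2320e+01] F [-0.8  0.8 -2.9] open 0.0115
shift [-0.0009  0.0014  0.0477] turn [-0.13  0.01 -0.08]
wrist 36226 ((585.5256958007812, 123.47769165039062), (130.614990234375, 160.7666473388672), 2.370074510574341) [0.518 0.043 0.147] [0.652 0.206 0.158]
 lips wrist 2068 [0.501 0.203 0.093] [0.663 0.223 0.113]
scene 2855 ((583.0640869140625, 119.45398712158203), (132.4645233154297, 171.86395263671875), 1.998732328414917) [0.514 0.032 0.144] [0.648 0.207 0.159]
 lips scene 809 [0.497 0.016 0.092] [0.661 0.224 0.113]
top 110 ((578.0515747070312, 73.38861846923828), (48.781314849853516, 157.38795471191406), 48.70740509033203) [0.522 0.04  0.146] [0.653 0.137 0.16 ]
```

View pics/t5.png

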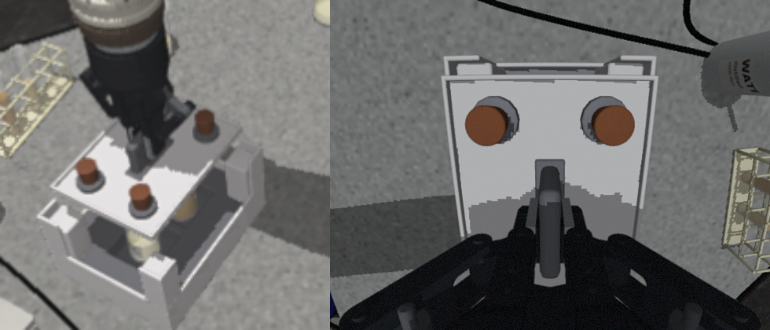

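The tray hangs level above the carrier with all four lips outside its rim (right half: rim at x 448–655, lips just outside). Its measured centre matches the carrier to about 1 mm. Lowering.

```bash
python3 -m handwheel '[[-0.0006,0.001,0.004,0,0,0],[0,0,0.008,0,0,0],[0,0,0.01,0,0,0],[0,0,0.009,0,0,0],[0,0,0.006,0,0,0],[0,0,0.004,0,0,0],[0,0,0.002,0,0,0],[0,0,0,0,0,0]]'
python3 -m handwheel '[[0,0,0.001,0,0,0],[0,0,0.001,0,0,0],[0,0,0.0007,0,0,0],[0,0,0.0006,0,0,0],[0,0,0.0005,0,0,0],[0,0,0,0,0,0],[0,0,0,0,0,0],[0,0,0,0,0,0]]'
```

```text
time: 13.88
ee_pos: [0.5864, 0.1198, 0.1397]
tcp_rot: [-180.0, 0.0, 92.3]
wrist_force: [0.6, -0.5, -2.6]
opening: 0.0113
time: 14.55
ee_pos: [0.5866, 0.1198, 0.1364]
tcp_rot: [180.0, -0.0, 92.3]
wrist_force: [0.1, -0.3, -3.0]
opening: 0.0109
```

```bash
python3 -m handwheel '[[0,0,0.0006,0,0,0],[0,0,0.0006,0,0,0],[0,0,0.0006,0,0,0],[0,0,0.0004,0,0,0],[0,0,0,0,0,0],[0,0,0,0,0,0],[0,0,0,0,0,0],[0,0,0,0,0,0]]'
```

```text
time: 15.22
ee_pos: [0.5866, 0.1198, 0.1342]
tcp_rot: [180.0, -0.0, 92.3]
wrist_force: [-0.2, -0.2, -2.5]
opening: 0.0113
```

```bash
python3 -m handwheel '[[0,0,0.0006,0,0,0],[0,0,0.0005,0,0,0],[0,0,0.0005,0,0,0],[0,0,0,0,0,0],[0,0,0,0,0,0],[0,0,0,0,0,0],[0,0,0,0,0,0],[0,0,0,0,0,0]]'
```

```text
time: 15.88
ee_pos: [0.5867, 0.1198, 0.1337]
tcp_rot: [179.9, -0.0, 92.3]
wrist_force: [-2.7, -0.9, 5.6]
opening: 0.0114
```

Contact at TCP z 0.1337, exactly the predicted height. Releasing and retreating.

```bash
python3 -m handwheel '[[0,0,0,0,0,0],[0,0,0,0,0,0],[0,0,0,0,0,0],[0,0,0,0,0,0],[0,0,0,0,0,0],[0,0,0,0,0,0],[0,0,-0.005,0,0,0],[0,0,-0.01,0,0,0]]' 0.3
python3 -m handwheel '[[0,0,-0.02,0,0,0],[0,0,-0.03,0,0,0],[0,0,-0.03,0,0,0],[-0.025,0,-0.02,0,0,0],[-0.03,0,-0.01,0,0,0],[-0.03,0,0,0,0,0],[-0.01,0,0,0,0,0],[0,0,0,0,0,0]]'
python3 - <<'E'
from h import *
delta(.5866,.12,.2,92.4)
s=grab('scene'); w=grab('wrist')
b=cv2.resize(s['img'][170:350,120:300],(330,330))
cv2.imwrite('pics/f.png',np.hstack([b,cv2.resize(w['img'],(440,330))])[...,::-1])
P=cloud(w); ok=(w['depth']>0)&(w['img'].min(2)>100)
L=((P[...,0]-.5865)*np.cos(.042)+(P[...,1]-.12)*np.sin(.042), -(P[...,0]-.5865)*np.sin(.042)+(P[...,1]-.12)*np.cos(.042))
# inside tray, per-quadrant floor height, and rim extents
f=ok&(abs(L[0])<.055)&(abs(L[1])<.08)&(P[...,2]>.09)&(P[...,2]<.107)
for sx in(-1,1):
    for sy in(-1,1):
        k=f&(L[0]*sx>.015)&(L[1]*sy>.03); print(sx,sy,k.sum(),np.median(P[k][:,2]).round(4))
k=ok&(abs(L[0])<.071)&(abs(L[1])<.091)&(P[...,2]>.101)&(P[...,2]<.115)&((abs(L[0])<.045)|(abs(L[1])<.065)); print('rim',np.percentile(L[0][k],[.5,99.5]).round(4),np.percentile(L[1][k],[.5,99.5]).round(4))
k=ok&(P[...,2]>.105)&(P[...,2]<.118)&(abs(L[0])<.09)&(abs(L[1])<.11)&(abs(L[0])>.071); print('lips x',np.percentile(L[0][k],[1,99]).round(4))
E
```

```text
time: 16.55
ee_pos: [0.586, 0.1197, 0.1469]
tcp_rot: [-179.9, 0.0, 92.3]
wrist_force: [0.8, -0.3, -0.6]
opening: 0.0557
time: 17.22
ee_pos: [0.5906, 0.0228, 0.2586]
tcp_rot: [179.9, 0.0, 92.2]
wrist_force: [-0.2, 0.4, -0.3]
opening: 0.0558
t 17.22 pos [0.5906 0.0228 0.2586] rot [1.7994e+02 1.0000e-02 9.2150e+01] F [-0.2  0.4 -0.3] open 0.0558
shift [ 0.0973 -0.0004  0.0586] turn [ 0.06  0.01 -0.25]
-1 -1 1552 0.1008
-1 1 1335 0.1007
1 -1 1558 0.1007
1 1 1305 0.1007
rim [-0.0638  0.0655] [-0.0864  0.0651]
lips x [-0.0819  0.0797]
```

View pics/f.png

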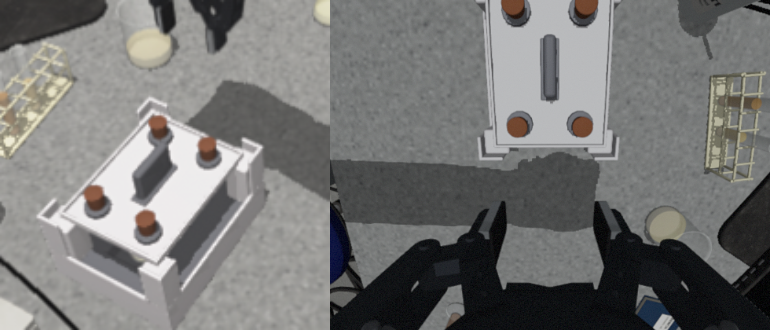

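The tray lies flat, with its floor at 100.7 mm in all four quadrants, inside the four lips. The gripper is clear. Handing in.

```bash
python3 -c "
from h import *
print(order.job_done())"
```

```text
the job is handed in; nothing more can be done
None
```

The carrier is packed, and I handed the job in at about 17 s of the 56 s allowed. No verdict was reported.

- **Bottle:** I lowered the brown, black-capped sample bottle into the empty well until it touched at about 6 N, then let go. Afterwards it stood upright at (0.588, 0.083), with its top at 94 mm and the packed bottle undisturbed.
- **Tray:** I lowered it onto the ledges by its grip plate until it touched at about 6 N, then let go. The last check put its floor at 100.7–100.8 mm in all four quadrants, so it lies flat. It is centred to about 1–2 mm inside the lips, and the gripper is clear.
- **Limits of the checks:** The last wrist picture cut off the tray's far end, so that side of the rim was judged by eye in the scene picture only. The bottle could not be measured again once the tray covered it. No check failed.

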